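# Ready the spectrophotometer for the blank

## Task

Get the spectrophotometer ready to read its blank: push the cell-changer rod on its front all the way in to its end stop, and close the sample-chamber lid completely. Either may be done first; leave everything else on the bench standing where it is.

Things in the scene. Friction and masses are not known exactly. Their poses are not given: they have to be found in the camera images.
- spectro: Cream spectrophotometer, fixed, 340 deep, 430 mm wide. Origin on the bench below the rod, in the plane of the front face; x to its rear (rod pushed in), y to its left, z up. Case y -120 to 310 mm; front wall and deck round the chamber (y -120 to 100) 135 mm high; control panel (y 100 to 310) slopes from 90 mm high in front to 165 at x 170 and beyond. Chamber under the lid: x 20 to 170, y -65 to 65 mm.
- cell_rod (a joint): Travel of the cell changer (m): 0 = rod pulled fully out, 0.060 = pushed fully in against its end stop. It starts part-way or fully out, needs about 3 N to slide (and up to 1 N more at higher speed) and stays where it is left; no detents, no spring.
- rod_knob (a point): Centre of the flat front face of the rod's aluminium knob, 95 mm above the bench. The knob is 26 mm in diameter and 20 mm long behind this face, on an 8 mm steel rod along the instrument's x (at its y = 0). The face stands 100 mm in front of the instrument's front face when fully out, 40 mm when fully in. Axes as the instrument's.
- chamber_lid (a joint): Opening angle of the sample-chamber lid (rad): 0 = shut, 1.4 = fully open; hinged along its rear edge. It starts 0.7 to 1.2 open. The hinge is stiff: the lid stays at any angle and does not fall; less than 4 N at its front edge, square to the lid, moves it. It rests on its stop when shut.
- lid_hinge (a point): Middle of the lid's hinge line, 187 mm behind the front face at y = 0 and 136 mm above the bench. It turns with the lid: x along the lid from front edge to hinge, z out of the lid's outer face.
- lid_edge (a point): Middle of the lid's front edge on its outer (upper) face: 175 mm from the hinge line along the lid, 10 mm out from it; axes as lid_hinge. The dark grey lid is a flat plate 156 mm wide, 10 mm thick; a finger lip 70 mm wide reaches 11 mm farther forward. Shut, this point lies 12 mm behind the front face, 146 mm above the bench.
- small_beaker: Bystander: empty 50 mm wide, 65 mm tall glass beaker standing in front of the instrument, on the right of the rod; origin: centre of its underside.
- dropper_beaker: Bystander: 70 mm wide, 95 mm tall glass beaker with two plastic droppers leaning in it (165 mm tall in all), to the right in front; origin: centre of its underside.
- cell_box: Bystander: open white box of spare cells, 60 x 100 x 28 mm, in front of the instrument on the left of the rod; origin: centre of its underside.
- rubber_bulb: Bystander: orange-brown rubber blower bulb, 56 mm thick, 110 mm long, lying on the bench to the right in front; origin on the bench under the thick end.
- reagent_bottle: Bystander: amber bottle with black cap, 60 mm wide, 125 mm tall, on the right of the instrument; origin: centre of its underside.
- wash_bottle: Bystander: white wash bottle with bent spout, 68 mm wide, 207 mm tall, in front of the control panel on the left; origin: centre of its underside.
- screwdriver: Bystander: small screwdriver with blue handle, 150 mm long, lying on the bench in front on the left, nearer the robot than the wash bottle.
- tissue_pack: Bystander: paper pack of lens tissue, 60 x 90 x 18 mm, lying flat on the bench in front of the rod; origin: centre of its underside.

How it is judged:
By the outcome, as a careful person would: the job done as asked, in the order asked, and still so for the second after the job is handed in, with the robot touching nothing.
It also fails if it takes over 43 s, if anything falls off the work surface, if the arm or the gripper's body presses on something with over 40 N, if the wrist force passes 120 N, or if a joint passes its speed limit or range.

## Robot

A 6-joint arm with a two-finger parallel gripper is mounted at the origin on the work surface. World frame = base frame: x ahead of the robot, y to its left, z up, the work surface at z = 0. Lengths are in mm, angles in rad, forces in N, time in s.
With the tool pointing down it reaches from about 350 to 875 mm from the base axis. Payload 4.2 kg.
Tool frame: the origin (TCP) lies at the very end of the fingers, on their centre line; the grasp point (between the pads) lies 19 mm behind it; z points along the fingers, y is the line along which they close (so a half turn about z gives the same grasp; the last joint's range is limited). The gripper opens to 85 mm and grips with 20 to 120 N. Pads are 22 mm wide; open, the fingers measure 114 mm over their backs; the gripper's body (76 mm by 85 mm) begins 54 mm behind the grasp point. The pads swing forward as they close: fully open they stand 13 mm farther back than shut.
Start: joints at [1.416, 0.385, 0.008, 0, -1.194, -0.259], TCP at [251.274, 572.242, 231.312] pointing down, gripper open.
Joint ranges: [-3.14, 3.14], [-1.21, 2.06], [-1.07, 1.41], [-3.16, 2.05], [-2.99, -0.16], [-3.1, 3.1]. Speed limits (rad/s): [2.79, 2.79, 3.14, 3.14, 3.14, 3.14].

## Interface

Orientations are given as a unit quaternion [x, y, z, w].
In Python, from bench import arm gives the robot as it stands.
- The arm moves only by the tool servo_tool, never from a script. Its argument "rows" is a list that holds one entry, the list of rows, each a list of 7 numbers: the finger opening in mm, from 0 to 85.4, then the shift along the tool's x, y, z in mm, then the turn, a rotation vector about the tool's x, y, z in rad. A call has 1 to 10 rows; each row is the pose to reach, as a shift and turn from the pose commanded when the call began, along the tool's axes at that moment; what a row does not reach only later rows make up. A row lasts 1/8 s, in which the tool goes at most 62.5 mm and 10.7 degrees, less where a joint would pass 70% of its speed; a pose out of reach is approached as far as the arm can. A call with a gripper value outside its range is refused whole. The fingers move at their own pace and stop on an object; the grip force is fixed at half the most. Time passes only in rows, so rows that repeat a pose let the fingers close. It gives the time, the measured TCP pose, the force, the opening and the grip force at its end, in the units of the state.
- arm.read_state(): the state, without advancing time (a new reading comes with each control period).
- arm.get_image(name): name is "side" or "top"; returns the picture (400x640x3 uint8, red, green, blue); there is no depth.
- arm.camera_params(name): a dict with "intrinsics" (3x3 intrinsics, pixels), "R" (3x3) and "t" (3): a world point X has camera coordinates R X + t. Camera axes: x right, y down, z forward; pixel columns grow to the right and rows downward; lengths in mm; the calibration is good to about 2 mm. A picture is of the moment at which its call begins. camera_params takes no time and is no camera call.
- arm.job_done(): hands the job in; it is judged then, once.
The state is a dict: "clock": time; "joints": joint angles; "joint_vel": joint speeds; "joint_efforts": joint torques, N m; "position": TCP position; "ee_rot": TCP orientation; "contact_force": force on the tool from outside, world axes, zero at the start; "wrist_torque": the same for the moment, N m; "gripper_width": finger opening in mm; "grasp_force": force on a finger pad.
Only numpy, scipy, OpenCV 4.12 (cv2) and the standard library are available. Lean on these libraries where they do the work, as an engineer would, in place of code of your own. Each camera call takes 0.05 s, during which the arm holds its last target. There are 200 camera calls.

## Working session

There is one attempt and no reset: what is moved stays moved. The work goes in short steps, Python scripts to look and compute and a tool call to move; the robot and the scene stay as the last step left them, time stands still between calls to the robot, and variables do not carry over. Pictures are saved under pics/ and viewed, at most 10 in all, crops included, and the job is handed in when it is done.

Besides the shell and the picture viewer there is one more tool, called after "Call:" as a command line: name --argument value ..., lists and objects as JSON in quotes. servo_tool: Moves the arm, as the interface text tells. Its arguments: {"type":"object","properties":{"rows":{"type":"array"}},"required":["rows"]}

```bash
mkdir -p pics
python3 - <<'E'
from bench import arm
import cv2
for n in ("side","top"):
    cv2.imwrite(f"pics/{n}0.png",arm.get_image(n)[:,:,::-1])
    p=arm.camera_params(n);print(n,p)
s=arm.read_state();print(s)
E
```

```text
side {'intrinsics': array([[367.01736984,   0.        , 322.02768748],
       [  0.        , 367.01736984, 199.06432786],
       [  0.        ,   0.        ,   1.        ]]), 'R': array([[ 0.82283166, -0.56794843,  0.0195611 ],
       [-0.37798237, -0.57266741, -0.72744853],
       [ 0.42435526,  0.59117394, -0.68588337]]), 't': array([-394.97046838,  337.17621212,  654.21379061])}
top {'intrinsics': array([[368.20015628,   0.        , 322.21996335],
       [  0.        , 368.20015628, 193.11663577],
       [  0.        ,   0.        ,   1.        ]]), 'R': array([[-0.02098921, -0.99970262, -0.01241457],
       [-0.98216356,  0.02293851, -0.18662413],
       [ 0.1868534 ,  0.00827604, -0.98235295]]), 't': array([  66.89401698,  555.3493205 , 1033.93969659])}
{'clock': 0.1, 'joints': array([ 1.41560386e+00,  3.85455622e-01,  6.78027375e-03, -4.38426167e-04,
       -1.19402731e+00, -2.58591884e-01]), 'joint_vel': array([ 0.00119143, -0.00198632,  0.00404764,  0.00016215, -0.00046342,
        0.00015705]), 'joint_efforts': array([-7.44854060e-04, -3.93315196e+01,  1.88931370e+01,  4.19804424e+00,
       -2.56199790e-03,  5.02964070e-06]), 'position': array([251.07612302, 571.77896903, 230.35195055]), 'ee_rot': array([ 9.78656972e-01, -2.05498373e-01, -1.54231322e-04,  9.62423844e-04]), 'contact_force': array([-0.81304742, -0.64844807,  0.23382207]), 'wrist_torque': array([-0.02663651, -0.04700651,  0.04614844]), 'grasp_force': 0.0, 'gripper_width': 85.05261158652021}
```

View pics/side0.png

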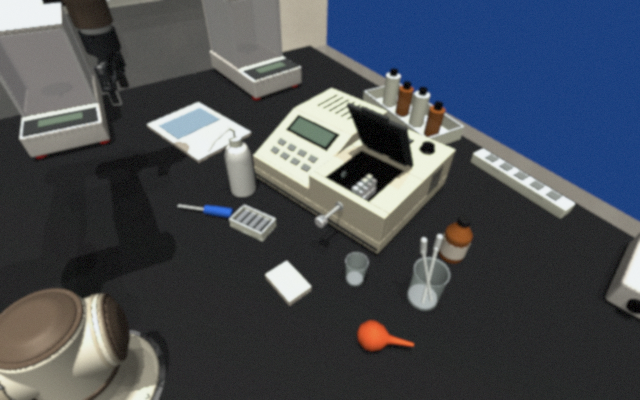

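View pics/top0.png

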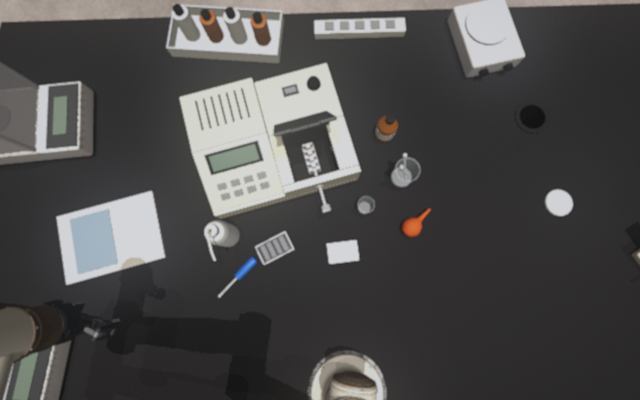

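The two views show the instrument ahead of the robot: the knob is near side (323,221) and top (325,208), and the lid is open. I'll enlarge both views.

Run:
```python
import cv2
a=cv2.imread("pics/side0.png")[85:255,250:460];cv2.imwrite("pics/side0c.png",cv2.resize(a,None,fx=3.5,fy=3.5,interpolation=cv2.INTER_CUBIC))
a=cv2.imread("pics/top0.png")[60:230,175:375];cv2.imwrite("pics/top0c.png",cv2.resize(a,None,fx=3.5,fy=3.5,interpolation=cv2.INTER_CUBIC))
```

```text
(no output)
```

View pics/side0c.png

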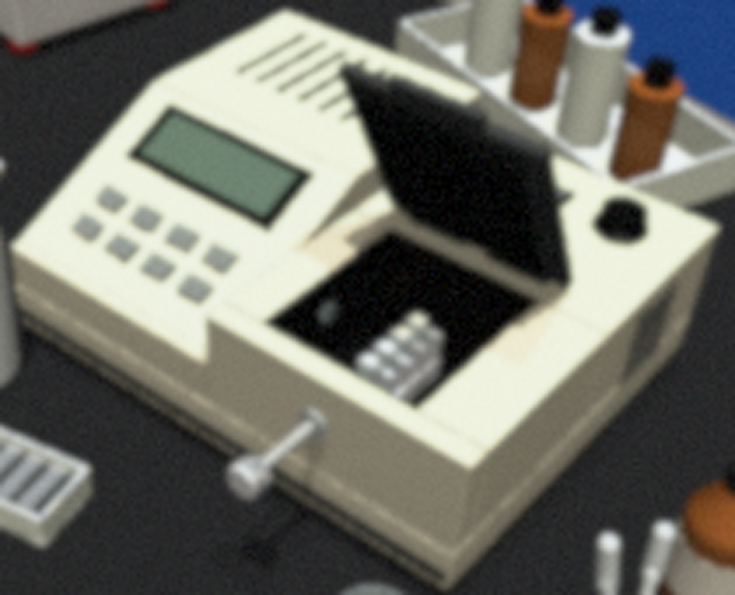

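View pics/top0c.png

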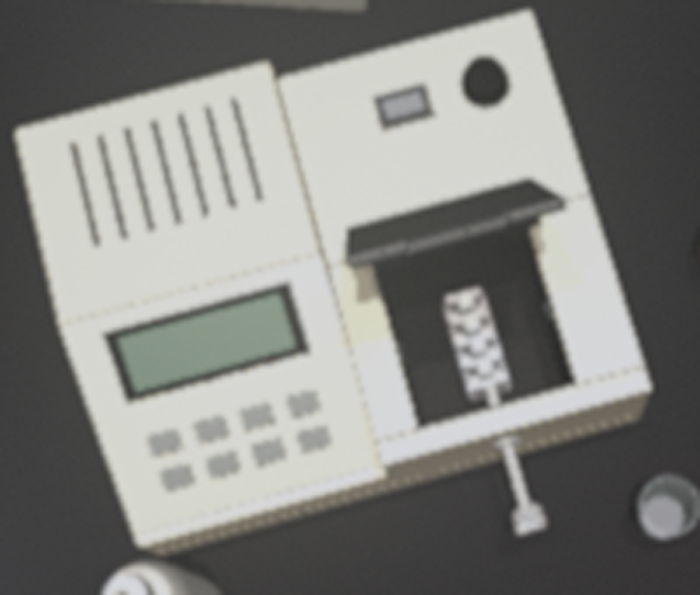

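Side crop: knob face is at about (243,478), lid front corners at (345,68) and (552,152), deck front-right corner at (470,465). Top crop: knob face is at about (529,529), lid front edge runs from (347,262) to (565,205), deck corner at (650,390). Next I fit the instrument pose, rod travel and lid angle together.

```bash
cat > m.py <<'E'
from bench import arm
import numpy as np
from scipy.optimize import least_squares
from scipy.spatial.transform import Rotation as Rn
P={n:arm.camera_params(n) for n in("side","top")}
def proj(n,X):
    p=P[n];c=p["R"]@X+p["t"];u=p["intrinsics"]@c;return u[:2]/u[2]
def W(q,X):
    return np.r_[q[:2],0]+Rn.from_euler('z',q[2]).apply(X)
def lid(th,r,y,h=5): # r from hinge toward front, h out
    return np.array([187-r*np.cos(th)+h*np.sin(th),y,136+r*np.sin(th)+h*np.cos(th)])
E
python3 - <<'E'
from m import *
off={"side":(250,85),"top":(175,60)}
pts=[("side",(0,-120,135),(470,465)),("side",(340,-120,135),(718,230)),("side",(340,310,165),(285,10)),("side",(0,310,90),(15,245)),
("side",(170,310,165),(155,80)),("side",(0,100,135),(207,310)),("side",(0,100,90),(207,362)),("side",(0,-120,0),(445,587)),
("top",(0,-120,135),(650,390)),("top",(340,-120,135),(533,12)),("top",(340,310,165),(15,130)),("top",(170,310,165),(60,325)),("top",(0,310,90),(135,545)),("top",(340,100,165),(268,65)),
("side","k",(243,478)),("top","k",(529,529)),
("side",78,(345,68)),("side",-78,(552,152)),("top",78,(347,260)),("top",-78,(565,205))]
def res(q):
    o=[]
    for n,X,uv in pts:
        X=(-q[3],0,95) if X=="k" else lid(q[4],175,X) if isinstance(X,int) else X
        o.append(proj(n,W(q,np.array(X,float)))-(np.array(uv)/3.5+off[n]))
    return np.ravel(o)
s=least_squares(res,[450,0,0.2,80,1.0],x_scale=[100,100,.3,50,.3],loss="soft_l1")
print(s.x);print(np.c_[res(s.x).reshape(-1,2)].round(1).tolist())
print("knob",W(s.x,np.array([-s.x[3],0,95.])))
print("edge",W(s.x,lid(s.x[4],175,0,10)))
# bystanders
def bp(n,uv,z):
    p=P[n];d=p["R"].T@np.linalg.inv(p["intrinsics"])@[*uv,1];c=-p["R"].T@p["t"];return c+d*(z-c[2])/d[2]
for nm,uv,z in[("tissue",(342,252),18),("smallbk",(366,205),65),("cellbox",(275,248),28),("washcap",(222,234),150),("dropper",(405,170),95),("bulb",(412,227),28)]:
    w=bp("top",uv,z);i=Rn.from_euler('z',-s.x[2]).apply(w-np.r_[s.x[:2],0]);print(nm,w.round(),i.round())
E
```

```text
[5.71165064e+02 6.19257649e+01 2.55880751e-01 7.32619602e+01
 1.06744752e+00]
[[0.1, 1.1], [0.5, -0.9], [0.1, -0.0], [-2.1, 0.1], [-0.3, 0.0], [-0.9, 1.4], [-0.8, 0.4], [-0.4, 5.3], [0.3, -0.8], [-0.3, -1.4], [-0.2, -1.4], [-0.4, -0.9], [0.3, -0.3], [0.3, -2.2], [-0.1, 1.5], [0.3, -1.2], [-1.7, -1.3], [-1.1, 0.2], [-0.5, 0.3], [0.6, -1.3]]
knob [500.28845805  43.38333993  95.        ]
edge [678.88613252  90.10727543 294.11874151]
tissue [385.   0.  18.] [-196.  -13.   18.]
smallbk [516. -72.  65.] [ -87. -115.   65.]
cellbox [400. 197.  28.] [-131.  174.   28.]
washcap [435. 320. 150.] [-67. 284. 150.]
dropper [ 610. -184.   95.] [ -24. -248.   95.]
bulb [ 453. -209.   28.] [-183. -232.   28.]
```

The fit is consistent: rod travel is about 27 mm, so 33 mm remains, and the lid is open about 1.07 rad. I'll push the rod first with closed fingers pointing down, so I work out that approach.

```bash
cat >> m.py <<'E'
Q=[571.2,61.9,0.2559]
def rel(inst,yaw=0.2559):
    s=arm.read_state();R0=Rn.from_quat(s["ee_rot"])
    Rt=Rn.from_euler('z',yaw)*Rn.from_euler('x',np.pi)
    w=W(Q,np.array(inst,float))
    print(inst,"world",w.round(),"row",R0.inv().apply(w-s["position"]).round(1),(R0.inv()*Rt).as_rotvec().round(3))
E
python3 - <<'E'
from m import *
rel((-115,0,240));rel((-115,0,82))
E
```

```text
(-115, 0, 240) world [460.  33. 240.] row [408.  409.5  -8.8] [ 0.002  0.001 -0.67 ]
(-115, 0, 82) world [460.  33.  82.] row [408.  409.2 149.2] [ 0.002  0.001 -0.67 ]
```

Call:
servo_tool --rows '[[[0,40,40,-12,0,0,-0.1],[0,80,80,-12,0,0,-0.2],[0,120,120,-12,0,0,-0.3],[0,160,160,-12,0,0,-0.4],[0,200,200,-12,0,0,-0.5],[0,240,240,-12,0,0,-0.6],[0,280,280,-12,0,0,-0.67],[0,320,320,-10,0,0,-0.67],[0,360,360,-10,0,0,-0.67],[0,408,409,-9,0,0,-0.67]]]'

```text
clock: 1.35
position: [458.5, 37.8, 240.4]
ee_rot: [0.992, 0.128, 0.0, -0.0]
contact_force: [0.8, 0.9, -0.5]
gripper_width: -0.0
grasp_force: 0.0
```

Run:
```python
from m import *
rel((-115,0,240));rel((-110,0,82))
```

```text
(-115, 0, 240) world [460.  33. 240.] row [0.1 5.2 0.4] [-0.    -0.     0.001]
(-110, 0, 82) world [465.  34.  82.] row [  5.1   5.2 158.4] [-0.    -0.     0.001]
```

Call:
servo_tool --rows '[[[0,0,0,0,0,0,0],[0,0,0,50,0,0,0],[0,0,0,100,0,0,0],[0,0,0,140,0,0,0],[0,0,0,158,0,0,0],[0,0,0,158,0,0,0]]]'

```text
clock: 2.1
position: [457.0, 39.7, 81.1]
ee_rot: [0.992, 0.128, -0.002, 0.001]
contact_force: [0.6, -0.3, 0.5]
gripper_width: -0.0
grasp_force: 0.0
```

Run:
```python
from m import *
rel((-84,0,82));rel((-51,0,82))
import cv2
a=np.hstack([cv2.resize(arm.get_image(n)[v:v+110,u:u+110,::-1],None,fx=3.6,fy=3.6,interpolation=cv2.INTER_CUBIC) for n,u,v in(("side",265,150),("top",275,130))])
cv2.imwrite("pics/k.png",a)
```

```text
(-84, 0, 82) world [490.  41.  82.] row [32.1  7.5 -1.1] [0.001 0.004 0.001]
(-51, 0, 82) world [522.  49.  82.] row [65.1  7.6 -1.2] [0.001 0.004 0.001]
```

View pics/k.png

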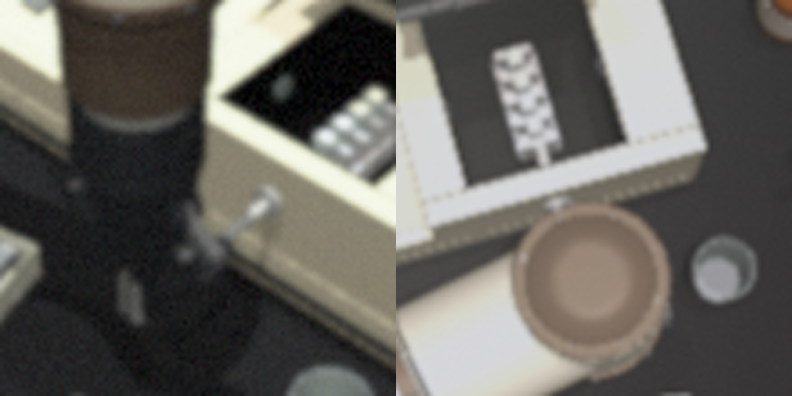

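The closed fingers stand just in front of the knob, about 7 mm to its left and not touching. I'll correct sideways and push slowly.

Call:
servo_tool --rows '[[[0,4,7,0,0,0,0],[0,10,7,0,0,0,0],[0,16,7,0,0,0,0],[0,22,7,0,0,0,0],[0,28,7,0,0,0,0],[0,33,7,0,0,0,0],[0,38,7,0,0,0,0],[0,43,7,0,0,0,0],[0,48,7,0,0,0,0],[0,52,7,0,0,0,0]]]'

```text
clock: 3.45
position: [510.3, 45.7, 82.1]
ee_rot: [0.992, 0.128, -0.0, 0.0]
contact_force: [-1.8, -1.1, 0.7]
gripper_width: -0.0
grasp_force: 1.3
```

Run:
```python
from m import *
rel((-51,0,82))
```

```text
(-51, 0, 82) world [522.  49.  82.] row [12.  -0.2  0.1] [0.    0.001 0.   ]
```

Call:
servo_tool --rows '[[[0,3,0,0,0,0,0],[0,6,0,0,0,0,0],[0,9,0,0,0,0,0],[0,10,0,0,0,0,0]]]'

```text
clock: 3.95
position: [520.0, 48.3, 82.2]
ee_rot: [0.992, 0.128, -0.0, 0.0]
contact_force: [-2.2, -0.1, -1.9]
gripper_width: 0.3
grasp_force: 1.3
```

Call:
servo_tool --rows '[[[0,1,0,0,0,0,0],[0,2,0,0,0,0,0],[0,2,0,0,0,0,0]]]'

```text
clock: 4.32
position: [522.0, 48.9, 82.4]
ee_rot: [0.992, 0.128, 0.0, -0.0]
contact_force: [-2.1, -0.5, -1.5]
gripper_width: 0.1
grasp_force: 1.2
```

Call:
servo_tool --rows '[[[0,1,0,0,0,0,0],[0,2,0,0,0,0,0],[0,2,0,0,0,0,0]]]'

```text
clock: 4.7
position: [523.1, 49.2, 82.4]
ee_rot: [0.992, 0.128, -0.001, 0.0]
contact_force: [-4.3, -0.6, 0.1]
gripper_width: -0.1
grasp_force: 2.4
```

Call:
servo_tool --rows '[[[0,1,0,0,0,0,0],[0,2,0,0,0,0,0],[0,2,0,0,0,0,0]]]'

```text
clock: 5.08
position: [523.0, 49.1, 82.4]
ee_rot: [0.992, 0.127, -0.003, 0.0]
contact_force: [-9.2, -1.0, 5.3]
gripper_width: 0.2
grasp_force: 4.7
```

Call:
servo_tool --rows '[[[0,1,0,0,0,0,0],[0,2,0,0,0,0,0],[0,2,0,0,0,0,0],[0,2,0,0,0,0,0]]]'

```text
clock: 5.58
position: [523.0, 49.1, 82.4]
ee_rot: [0.992, 0.127, -0.005, 0.001]
contact_force: [-14.3, -0.9, 9.1]
gripper_width: -0.1
grasp_force: 6.9
```

The rod is on its end stop: the position stalled at the predicted place and the force rose. Now I back off and work out the lid arc.

Call:
servo_tool --rows '[[[0,-8,0,0,0,0,0],[0,-30,0,0,0,0,0],[0,-40,0,-50,0,0,0],[0,-40,0,-110,0,0,0],[0,-40,0,-170,0,0,0],[0,-40,0,-230,0,0,0],[0,-40,0,-270,0,0,0],[0,-40,0,-270,0,0,0]]]'

```text
clock: 6.58
position: [491.8, 40.9, 357.6]
ee_rot: [0.992, 0.128, 0.007, -0.001]
contact_force: [0.3, 1.1, -0.9]
gripper_width: -0.3
grasp_force: 0.0
```

Run:
```python
from m import *
rel((145,0,345));rel((145,0,278))
for th in np.linspace(1.067,0,12):
    p=lid(th,150,0,10);print(round(th,2),(p+[11,0,0]-[145,0,278]).round(1))
```

```text
(145, 0, 345) world [711.  99. 345.] row [226.9  -0.   15.7] [-0.    -0.014  0.001]
(145, 0, 278) world [711.  99. 278.] row [226.    0.   82.7] [-0.    -0.014  0.001]
1.07 [-10.7   0.   -5.8]
0.97 [-23.5   0.  -12.6]
0.87 [-35.7   0.  -20.6]
0.78 [-47.1   0.  -29.8]
0.68 [-57.5   0.  -40. ]
0.58 [-66.8   0.  -51.2]
0.48 [-75.    0.  -63.2]
0.39 [-82.1   0.  -76. ]
0.29 [-87.8   0.  -89.4]
0.19 [ -92.3    0.  -103.3]
0.1 [ -95.3    0.  -117.5]
0.0 [ -97.    0. -132.]
```

Call:
servo_tool --rows '[[[0,40,0,0,0,0,0],[0,90,0,0,0,0,0],[0,140,0,0,0,0,0],[0,190,0,0,0,0,0],[0,226,0,0,0,0,0],[0,226,0,0,0,0,0],[0,226,0,0,0,0,0]]]'

```text
clock: 7.45
position: [707.7, 97.5, 351.7]
ee_rot: [0.992, 0.128, -0.0, 0.0]
contact_force: [-0.0, -0.4, 0.4]
gripper_width: 0.3
grasp_force: 0.0
```

Run:
```python
from m import *
rel((145,0,278))
```

```text
(145, 0, 278) world [711.  99. 278.] row [ 4.  -0.1 73.7] [0. 0. 0.]
```

Call:
servo_tool --rows '[[[0,6,0,20,0,0,0],[0,6,0,45,0,0,0],[0,5,0,65,0,0,0],[0,4,0,74,0,0,0],[0,4,0,74,0,0,0]]]'

```text
clock: 8.07
position: [711.0, 98.3, 279.1]
ee_rot: [0.992, 0.128, 0.0, 0.0]
contact_force: [-0.0, -1.2, 0.6]
gripper_width: 0.2
grasp_force: 0.0
```

Run:
```python
from m import *
rel((145,0,278))
import cv2
a=np.hstack([cv2.resize(arm.get_image(n)[v:v+130,u:u+130,::-1],None,fx=3,fy=3,interpolation=cv2.INTER_CUBIC) for n,u,v in(("side",320,80),("top",240,60))])
cv2.imwrite("pics/l.png",a)
```

```text
(145, 0, 278) world [711.  99. 278.] row [ 0.5 -0.2  1.1] [ 0.    -0.001  0.   ]
```

View pics/l.png

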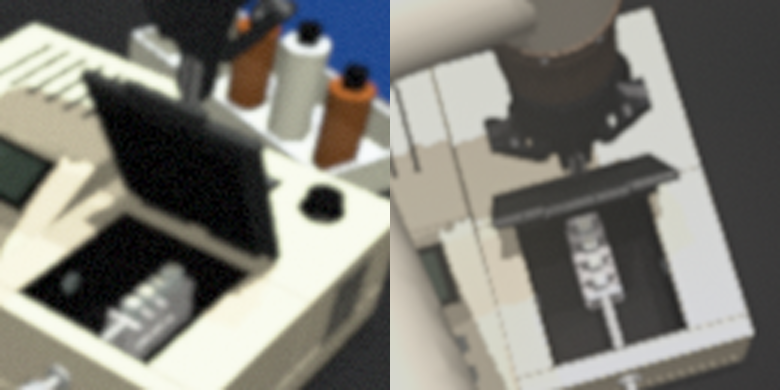

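The fingers are behind the lid at mid-width, clear of it, and the rod is in. I'll follow the arc now.

Call:
servo_tool --rows '[[[0,-11,0,6,0,0,0],[0,-17,0,10,0,0,0],[0,-24,0,14,0,0,0],[0,-30,0,18,0,0,0],[0,-36,0,22,0,0,0],[0,-42,0,27,0,0,0],[0,-47,0,31,0,0,0],[0,-53,0,36,0,0,0],[0,-58,0,41,0,0,0],[0,-62,0,46,0,0,0]]]'

```text
clock: 9.43
position: [651.1, 82.8, 231.9]
ee_rot: [0.992, 0.128, -0.0, -0.0]
contact_force: [0.7, -0.4, 0.2]
gripper_width: 0.5
grasp_force: 0.7
```

Call:
servo_tool --rows '[[[0,-4,0,5,0,0,0],[0,-9,0,11,0,0,0],[0,-13,0,17,0,0,0],[0,-17,0,24,0,0,0],[0,-20,0,31,0,0,0],[0,-23,0,38,0,0,0],[0,-26,0,45,0,0,0],[0,-29,0,53,0,0,0],[0,-31,0,60,0,0,0],[0,-32,0,66,0,0,0]]]'

```text
clock: 10.68
position: [620.2, 74.6, 165.8]
ee_rot: [0.992, 0.128, -0.0, 0.0]
contact_force: [-0.2, -0.3, 1.7]
gripper_width: 0.2
grasp_force: 0.6
```

Run:
```python
from m import *
rel((48,0,146));print(arm.read_state()["contact_force"])
```

```text
(48, 0, 146) world [618.  74. 146.] row [-2.6 -0.1 19.8] [0.    0.001 0.   ]
[-0.22457066 -0.27310412  1.72789304]
```

Call:
servo_tool --rows '[[[0,-1,0,4,0,0,0],[0,-1,0,8,0,0,0],[0,-2,0,12,0,0,0],[0,-2,0,16,0,0,0],[0,-2,0,18,0,0,0],[0,-2,0,18,0,0,0]]]'

```text
clock: 11.42
position: [618.7, 74.2, 148.1]
ee_rot: [0.992, 0.128, -0.0, -0.0]
contact_force: [-0.6, 1.1, -0.4]
gripper_width: 0.3
grasp_force: 0.0
```

Call:
servo_tool --rows '[[[0,0,0,1,0,0,0],[0,0,0,2,0,0,0],[0,0,0,2,0,0,0]]]'

```text
clock: 11.8
position: [618.8, 74.3, 146.5]
ee_rot: [0.992, 0.128, 0.0, -0.0]
contact_force: [-0.3, -0.6, 1.6]
gripper_width: 0.0
grasp_force: 0.3
```

Call:
servo_tool --rows '[[[0,0,0,1,0,0,0],[0,0,0,1,0,0,0],[0,0,0,1,0,0,0]]]'

```text
clock: 12.18
position: [618.8, 74.3, 146.1]
ee_rot: [0.992, 0.128, 0.0, 0.0]
contact_force: [-1.9, 1.1, 4.9]
gripper_width: 0.2
grasp_force: 2.7
```

Call:
servo_tool --rows '[[[0,0,0,1,0,0,0],[0,0,0,2,0,0,0],[0,0,0,2,0,0,0]]]'

```text
clock: 12.55
position: [618.8, 74.3, 146.0]
ee_rot: [0.992, 0.128, 0.001, 0.0]
contact_force: [-5.2, 0.8, 12.8]
gripper_width: -0.3
grasp_force: 6.3
```

Call:
servo_tool --rows '[[[0,0,0,0,0,0,0],[0,0,0,0,0,0,0]]]'

```text
clock: 12.8
position: [618.8, 74.3, 146.0]
ee_rot: [0.992, 0.128, 0.001, 0.0]
contact_force: [-5.7, 0.7, 12.6]
gripper_width: -0.2
grasp_force: 6.2
```

The lid is at its stop: height 146.0 mm as specified, with 13 N on it. I'll lift straight off, move aside over the rear and check.

Call:
servo_tool --rows '[[[0,0,0,-10,0,0,0],[0,0,0,-60,0,0,0],[0,0,0,-120,0,0,0],[0,-40,60,-170,0,0,0],[0,-80,110,-180,0,0,0],[0,-120,160,-180,0,0,0],[0,-160,210,-180,0,0,0],[0,-190,250,-180,0,0,0],[0,-190,250,-180,0,0,0]]]'

```text
clock: 13.92
position: [496.6, -218.4, 323.3]
ee_rot: [0.992, 0.126, -0.0, -0.0]
contact_force: [-0.5, -0.2, -0.2]
gripper_width: -0.2
grasp_force: 0.0
```

Run:
```python
from m import *
import cv2
cv2.imwrite("pics/s1.png",arm.get_image("side")[:,:,::-1])
cv2.imwrite("pics/t1.png",arm.get_image("top")[:,:,::-1])
q=Q
print("knob side at d=40",proj("side",W(q,np.array([-40,0,95.]))),"top",proj("top",W(q,np.array([-40,0,95.]))))
print("shut lid corners side",[proj("side",W(q,lid(0,175,y,10))).round() for y in(78,-78)])
```

```text
knob side at d=40 [328.81657994 215.18448866] top [323.20292269 198.70860212]
shut lid corners side [array([318., 173.]), array([372., 203.])]
```

View pics/s1.png

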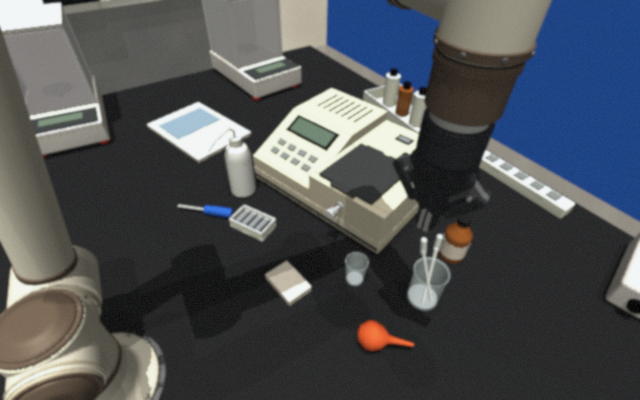

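View pics/t1.png

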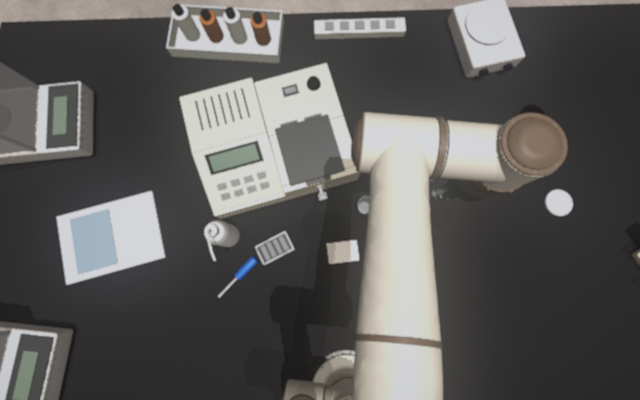

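The pictures show the lid flat on the deck (side about 318–385, 145–203) and the knob at the fully-in position (top about (322,197), predicted (323,199)). The bystanders are where they were, and the arm is clear.

```bash
python3 -c "
from bench import arm
print(arm.job_done())"
```

```text
the job is handed in; nothing more can be done
None
```

The cell-changer rod is pushed in to its end stop and the sample-chamber lid is fully shut; nothing else on the bench moved, and I handed the job in after about 14 s of the 43 s allowed.

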